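# Settle the rocking beetroot on its cut flat

## Robot

A 6-joint arm with a two-finger parallel gripper is mounted at the origin on the work surface. World frame = base frame: x ahead of the robot, y to its left, z up, the work surface at z = 0. Lengths are in m, angles in degrees, forces in N, time in s.
With the tool pointing down it reaches from about 0.3 to 0.75 m from the base axis. Payload 8.5 kg.
Tool frame: the origin (TCP) lies on the centre line of the jaws, within the pads' length; the fingertips stand 25 mm ahead of it and the grasp point (between the pads) lies 6 mm ahead of it; z points along the fingers, y is the line along which they close (so a half turn about z gives the same grasp; the last joint's range is limited). The gripper opens to 85 mm and grips with 20 to 120 N. Pads are 22 mm wide; open, the fingers measure 114 mm over their backs; the gripper's body (76 mm by 85 mm) begins 54 mm behind the grasp point. The pads swing forward as they close: fully open they stand 13 mm farther back than shut.
Start: joints at [52.523, 21.807, 74.336, -0, 83.858, -12.336], TCP at [0.234, 0.498, 0.256] pointing down, gripper open.
Joint ranges: [-178.18, 178.18], [-50.72, 133.34], [12.68, 142.11], [-81.47, 261.47], [9.98, 163.14], [-165.26, 165.26]. Speed limits (degrees/s): [136.94, 136.94, 180, 180, 180, 180].

## Interface

Orientations are given as a 3x3 rotation matrix whose columns are the frame's x, y, z axes.
In Python, from rig import telemetry, optics, env gives the robot as it stands.
- The arm moves only by the tool send_rows, never from a script. Its argument "deltas" is a list that holds one entry, the list of rows, each a list of 7 numbers: the shift along the tool's x, y, z in m, then the turn, a rotation vector about the tool's x, y, z in rad, then the opening, from -1 (shut) to 1 (fully open), so that 0 is half open. In form: [[[x, y, z, ax, ay, az, grip], ...]]. A call has 1 to 12 rows; each row shifts and turns the commanded pose from where the row before left it, along the tool's axes as they then stand; what a row does not reach is not made up. A row lasts 1/8 s, in which the tool goes at most 62.5 mm and 10.7 degrees, less where a joint would pass 70% of its speed; a pose out of reach is approached as far as the arm can. A call is refused whole if a number of a shift passes 0.0625 or a number of a turn 0.188, either way. A call with a gripper value outside its range is refused whole. The fingers move at their own pace and stop on an object; "squeeze" is the grip in N (left out, the last holds). Time passes only in rows, so rows that do not move let the fingers close. It gives the time, the measured TCP pose, the force, the opening and the grip force at its end, in the units of the state.
- telemetry.observe(): the state, without advancing time (a new reading comes with each control period).
- optics.get_image(name): name is "scene" or "top" or "wrist"; returns a dict with "image" (480x640x3 uint8, red, green, blue), "range_z" (480x640 float32, m along the optical axis (not along the pixel's ray), 0 where there is no reading), "K" (3x3 intrinsics, pixels), "rvec" (rotation vector, rad) and "tvec" (3), from world to camera coordinates, as OpenCV has them; the wrist camera has in their place "hand_eye" (4x4, takes a point from camera to tool coordinates, whose origin is the TCP and whose axes are the flange's). Camera axes: x right, y down, z forward; pixel columns grow to the right and rows downward; lengths in m; the calibration is good to about 2 mm. A picture is of the moment at which its call begins: read the wrist's pose just before it.
- env.close_job(): hands the job in; it is judged then, once.
The state is a dict: "time_s": time; "q": joint angles; "qvel": joint speeds; "joint_efforts": joint torques, N m; "position": TCP position; "tool_rot": TCP orientation; "ft_force": force on the tool from outside, world axes, zero at the start; "wrist_torque": the same for the moment, N m; "grip_width": finger opening in m; "gripper_force": force on a finger pad.
Only numpy, scipy, OpenCV 4.12 (cv2) and the standard library are available. Lean on these libraries where they do the work, as an engineer would, in place of code of your own. Each camera call takes 0.05 s, during which the arm holds its last target. There are 200 camera calls.

## Task

The trimmed beetroot that lies on its round back in the steel tray, rocking at every touch, is to be sliced next. Take it up, turn it over and lay it gently - not dropped, not left to topple - on the free part of the white chopping board, so that it sits still on its cut flat and points the same way lengthwise as the other trimmed beetroot that already lies there. Leave that one and everything else where it is.

Things in the scene. Friction and masses are not known exactly. Their poses are not given: they have to be found in the camera images.
- beet: Trimmed beetroot to move: dark root 80 mm long (x), 64 across (y), 48 thick, ends cut square, one flat cut along its side (deep red, 55 wide at mid-length). About 0.19 kg. Origin: centre of the flat; z out of the flat. At first it lies on its back in the tray, z up, and rocks about x for seconds at the slightest touch. It stands steadily on either end, so two quarter turns turn it over.
- beet_axis (a point): Point inside the same beetroot, mid-length, 16 mm below its cut flat: on the axis of its round back (radius 32 mm over the middle 40 mm of its length, 27.5 mm at the ends) and level with its widest line, where its flanks are square to the flat and 64 mm apart. The back is 32 mm below it. Axes as beet.
- other_beet: Other trimmed beetroot, same shape and size, loose, at rest on the board with its cut flat down (z down). Origin: centre of the flat, on the board's top; x along its length (either way round counts the same). Not to be moved.
- board: White plastic chopping board, fixed, 220 mm (x) by 320 (y), 15 thick, with a flush grey hand slot mark near its -x edge. Origin: centre of its underside, on the bench; its top is at z = 15 mm. The other beetroot lies in its -y half; the +y half is free. Beyond tray and board lie a knife, a jar and an apple (up to 100 mm high); to their far left and right stand juice bottles, 290 high.
- tray: Flat steel tray, fixed, 280 mm (x) by 240 (y), floor 3 thick, rim 17 high. Origin: centre of its underside. The beetroot to move lies in its -x half, a whole beetroot and a cut-off crown in its +x corners. Tray and board lie side by side, either one on the left.
- whole_beet: Whole round beetroot in the tray's +x, +y corner, 66 mm across, 75 high with its stalk. Origin: centre of its underside, z up. Leave it alone.
- crown_end: Cut-off top of a beetroot in the tray's +x, -y corner, 48 mm across, 27 high with its stalk. Origin: centre of its underside, z up. Leave it alone.
There are look-alikes about, which are no part of the job. What is shaped like the beet but blue or green is not meant.

How it is judged:
By the outcome, as a careful person would: the job done as asked, in the order asked, and still so for the second after the job is handed in, with the robot touching nothing.
It also fails if it takes over 61 s, if anything falls off the work surface, if the arm or the gripper's body presses on something with over 40 N, if the wrist force passes 120 N, or if a joint passes its speed limit or range.

## Working session

There is one attempt and no reset: what is moved stays moved. The work goes in short steps, Python scripts to look and compute and a tool call to move; the robot and the scene stay as the last step left them, time stands still between calls to the robot, and variables do not carry over. Pictures are saved under pics/ and viewed, at most 10 in all, crops included, and the job is handed in when it is done.

Besides the shell and the picture viewer there is one more tool, called as name([rows], argument=value, ...), one row to a line, values as JSON. send_rows: Moves the arm, as the interface text tells. Its arguments: {"type":"object","properties":{"deltas":{"type":"array"},"squeeze":{"type":"number"}},"required":["deltas"]}

```bash
mkdir -p pics; cat > h.py <<'E'
import numpy as np, cv2
from rig import telemetry, optics, env
def shot(n):
    s=telemetry.observe(); d=optics.get_image(n)
    if 'hand_eye' in d:
        T=np.eye(4);T[:3,:3]=s['tool_rot'];T[:3,3]=s['position'];M=T@np.array(d['hand_eye'])
    else:
        R=cv2.Rodrigues(np.array(d['rvec'],float))[0];M=np.eye(4);M[:3,:3]=R.T;M[:3,3]=-R.T@np.array(d['tvec']).ravel()
    d['M']=M; return d
def cloud(d):
    z=d['range_z'];v,u=np.mgrid[:480,:640];K=np.array(d['K'])
    p=np.stack([(u-K[0,2])/K[0,0]*z,(v-K[1,2])/K[1,1]*z,z],-1)
    w=p@d['M'][:3,:3].T+d['M'][:3,3]; w[z==0]=np.nan; return w
def save(n,im,s=1): cv2.imwrite('pics/'+n,cv2.resize(im[:,:,::-1],None,fx=s,fy=s,interpolation=cv2.INTER_CUBIC))
E
python3 - <<'E'
from h import *
d=shot('top');save('top.png',d['image']);np.savez('top.npz',w=cloud(d),im=d['image'])
d2=shot('scene');save('scene.png',d2['image'])
s=telemetry.observe();print(s['time_s'],s['position'],s['tool_rot'],s['ft_force'],s['grip_width'],d['M'])
E
```

```text
0.1 [0.233546   0.49771232 0.25576843] [[-9.05234690e-01  4.24911188e-01 -7.99016472e-04]
 [ 4.24911844e-01  9.05234142e-01 -1.03555585e-03]
 [ 2.83277723e-04 -1.27693264e-03 -9.99999145e-01]] [0.04395324 0.27406525 0.49717549] 0.08537584967661783 [[ 0.02628662 -0.98586872  0.16544448  0.35753572]
 [-0.99961021 -0.02747991 -0.00492739 -0.07696687]
 [ 0.00940416 -0.16525047 -0.9862068   1.00949473]
 [ 0.          0.          0.          1.        ]]
```

View pics/top.png

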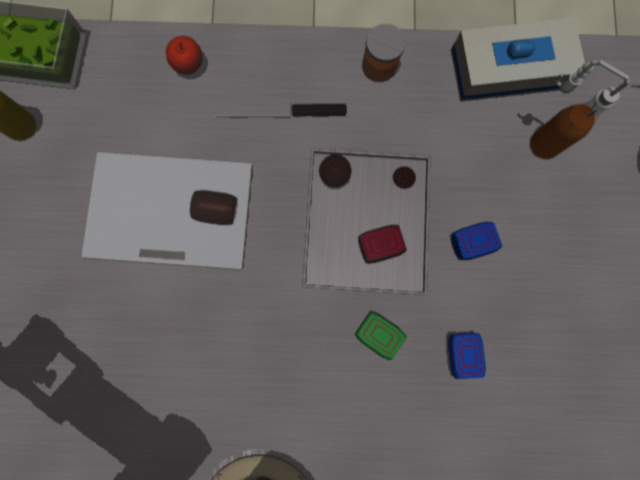

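View pics/scene.png

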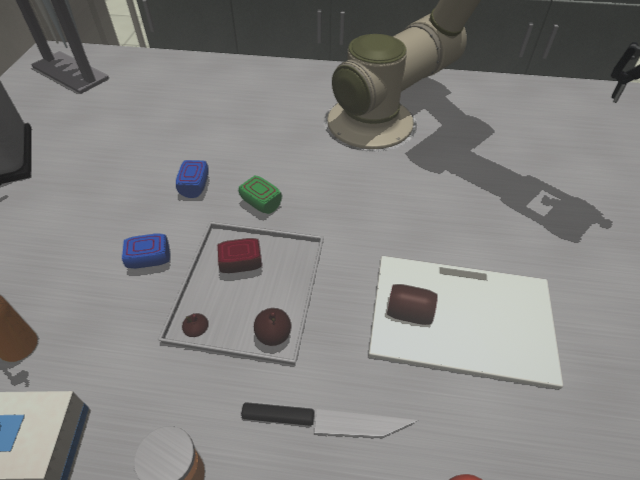

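Top view: the deep-red beet in the tray is at (382,243). The look-alikes are blue at (477,240) and (467,356), and green at (381,335). Only the red one in the tray's near half fits the description. The other beet lies on the board at (213,207), and the free half of the board is on its left. I'll measure and confirm with a crop.

```bash
python3 - <<'E'
from h import *
f=np.load('top.npz');w=f['w'];im=f['im']
a=im[190:310,70:440];save('crop.png',a[:,:],2.1)
v,u=np.mgrid[:480,:640]
def box(n,m):
    m=m.astype(np.uint8);k,l,st,c=cv2.connectedComponentsWithStats(m);i=1+np.argmax(st[1:,4]);m=l==i
    p=w[m];p=p[~np.isnan(p).any(1)]
    r=cv2.minAreaRect((p[:,:2]*1000).astype(np.float32))
    print(n,len(p),np.round(r,1) if 0 else r,'z',np.percentile(p[:,2],[2,50,90,98]).round(4)); return m,p
I=im.astype(int)
def win(a,b,c,d): return (u>a)&(u<b)&(v>c)&(v<d)
z=w[...,2]
m,p=box('beet all',win(350,415,215,270)&(z>0.012)&(I[...,0]>I[...,1]*1.35))
q=p[p[:,2]>np.percentile(p[:,2],50)-0.004];A=np.c_[q[:,:2],np.ones(len(q))];print('plane',np.linalg.lstsq(A,q[:,2],rcond=None)[0])
box('flat top',m&(z>np.percentile(p[:,2],90)-0.006))
m,p=box('other',win(180,245,180,235)&(z>0.022))
box('other mid',m&(z>0.035))
box('board',win(70,270,140,280)&(I.min(-1)>150))
box('tray',win(295,440,140,300)&(z>0.010)&(z<0.03))
print('trayfloor',np.nanmedian(z[260:285,320:350]))
for n,(a,b,c,d) in dict(whole=(315,355,150,190),crown=(390,418,163,190)).items(): box(n,win(a,b,c,d)&(z>.012)&(I.max(-1)<110)&(I[...,0]>I[...,1]*1.2))
E
```

```text
beet all 1222 ((514.6981811523438, -220.92684936523438), (57.92853927612305, 80.1871566772461), 17.484769821166992) z [0.0419 0.0507 0.0531 0.0543]
plane [ 0.00638353 -0.00093357  0.04730609]
flat top 1140 ((514.9635009765625, -220.74636840820312), (57.317298889160156, 79.95137023925781), 17.52653694152832) z [0.0475 0.0509 0.0532 0.0543]
other 1365 ((580.0908203125, 111.95755004882812), (81.38329315185547, 63.05864334106445), 83.64176177978516) z [0.0296 0.0566 0.0624 0.0643]
other mid 1300 ((580.0784301757812, 111.85567474365234), (81.68962097167969, 62.690338134765625), 84.26187896728516) z [0.0379 0.0571 0.0625 0.0644]Traceback (most recent call last):
  File "<stdin>", line 18, in <module>
  File "<stdin>", line 6, in box
    return _wrapfunc(a, 'argmax', axis=axis, out=out, **kwds)
    return bound(*args, **kwds)
ValueError: attempt to get argmax of an empty sequence
```

View pics/crop.png

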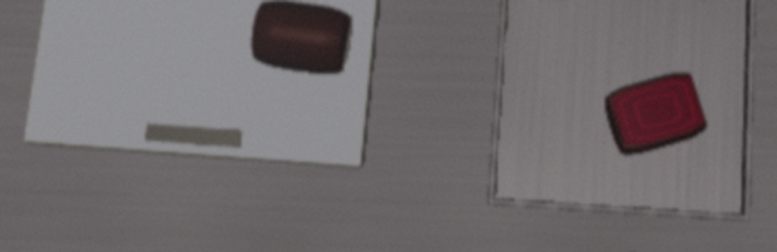

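The crop confirms it: the deep-red flat with its cut grain, at top-image (382,243), is the beet to move. The dark, flat-down one at (213,207) is the reference. I'll get the board corners and the first move.

```bash
cat >> h.py <<'E'
from scipy.spatial.transform import Rotation as Ro
def ray(d,u,v,z):
    K=np.array(d['K']);r=d['M'][:3,:3]@np.array([(u-K[0,2])/K[0,0],(v-K[1,2])/K[1,1],1]);o=d['M'][:3,3];return o+r*(z-o[2])/r[2]
def target(a,tilt):  # tool y azimuth a, tilt about tool y (deg)
    c,s=np.cos(np.radians(a)),np.sin(np.radians(a))
    return np.array([[-s,c,0],[c,s,0],[0,0,-1.]])@Ro.from_euler('y',tilt,degrees=True).as_matrix()
def delta(Rt,grasp):   # remaining move: world target for the grasp point (6 mm ahead of TCP)
    s=telemetry.observe();R=np.array(s['tool_rot']);p=np.array(s['position'])
    tcp=np.array(grasp)-Rt[:,2]*0.006
    rv=Ro.from_matrix(R.T@Rt).as_rotvec()
    print('t',s['time_s'],'q',np.round(s['q'],1),'pos',np.round(p,4),'F',np.round(s['ft_force'],1),'w',round(s['grip_width'],4),'g',s['gripper_force'])
    print('tcp world diff',np.round(tcp-p,4),'in tool now',np.round(R.T@(tcp-p),4),'in tool target',np.round(Rt.T@(tcp-p),4),'rotvec',np.round(rv,4))
E
python3 - <<'E'
from h import *
d=shot('top')
c=[ray(d,*p,.015) for p in [(97,153),(251,163),(242,268),(83,257)]];print(np.round(c,3),np.mean(c,0))
delta(target(17.5,0),[.515,-.221,.25])
E
```

```text
[[0.69  0.359 0.015]
 [0.678 0.044 0.015]
 [0.462 0.052 0.015]
 [0.476 0.366 0.015]] [0.57659621 0.205319   0.015     ]
t 0.15 q [ 52.5  21.8  74.4  -0.   83.9 -12.3] pos [0.2335 0.4977 0.2559] F [ 0.6 -0.7  0.3] w 0.0853 g 0.0
tcp world diff [ 2.815e-01 -7.187e-01  1.000e-04] in tool now [-5.601e-01 -5.311e-01  3.000e-04] in tool target [-7.701e-01  5.230e-02 -1.000e-04] rotvec [-1.100e-03  2.000e-04  8.266e-01]
```

send_rows([
  [[-0.04,-0.038,0,0,0,0,1],[-0.04,-0.038,0,0,0,0,1],[-0.04,-0.038,0,0,0,0,1],[-0.04,-0.038,0,0,0,0,1],[-0.04,-0.038,0,0,0,0,1],[-0.04,-0.038,0,0,0,0,1],[-0.04,-0.038,0,0,0,0,1],[-0.04,-0.038,0,0,0,0,1],[-0.04,-0.038,0,0,0,0,1],[-0.04,-0.038,0,0,0,0,1],[-0.04,-0.038,0,0,0,0,1],[-0.04,-0.038,0,0,0,0,1]],
])

```text
time_s: 1.65
position: [0.4747, -0.1207, 0.2562]
tool_rot: [[-0.905, 0.425, -0.0], [0.425, 0.905, 0.0], [0.0, 0.0, -1.0]]
ft_force: [0.6, 0.5, 0.4]
grip_width: 0.0853
gripper_force: 0.0
```

send_rows([
  [[-0.04,-0.038,0,0,0,0,1],[-0.04,-0.038,0,0,0,0,1],[0,0,0,0,0,0.165,1],[0,0,0,0,0,0.165,1],[0,0,0,0,0,0.165,1],[0,0,0,0,0,0.165,1],[0,0,0,0,0,0.165,1],[0,0,0,0,0,0,1],[0,0,0,0,0,0,1]],
])

```text
time_s: 2.78
position: [0.5146, -0.2216, 0.2562]
tool_rot: [[-0.305, 0.952, -0.0], [0.952, 0.305, 0.0], [0.0, -0.0, -1.0]]
ft_force: [-0.2, -0.4, 0.6]
grip_width: 0.0854
gripper_force: 0.0
```

```bash
python3 - <<'E'
from h import *
d=shot('wrist');save('w1.png',d['image']);w=cloud(d);I=d['image'].astype(int)
m=(I[...,0]>I[...,1]*1.6)&(w[...,2]>.04)&(w[...,2]<.06)&(np.hypot(w[...,0]-.515,w[...,1]+.221)<.07)
p=w[m];print(len(p),cv2.minAreaRect((p[:,:2]*1000).astype(np.float32)),np.median(p[:,2]))
A=np.c_[p[:,:2]-p[:,:2].mean(0),np.ones(len(p))];print(np.linalg.lstsq(A,p[:,2],rcond=None)[0])
delta(target(17.5,45),[.515,-.221,.15])
E
```

```text
5702 ((515.3467407226562, -221.14955139160156), (58.45676040649414, 80.22185516357422), 17.58293342590332) 0.051187877187271275
[ 0.00777415 -0.00913334  0.05103638]
t 2.825 q [-35.4  22.9  72.7  -0.   84.5 -53.1] pos [ 0.5146 -0.2216  0.2562] F [ 0.2 -0.4  0. ] w 0.0854 g 0.0
tcp world diff [ 0.0017 -0.0034 -0.102 ] in tool now [-0.0038  0.0006  0.102 ] in tool target [-0.0748  0.0006  0.0694] rotvec [-0.0017  0.7852  0.0039]
```

View pics/w1.png

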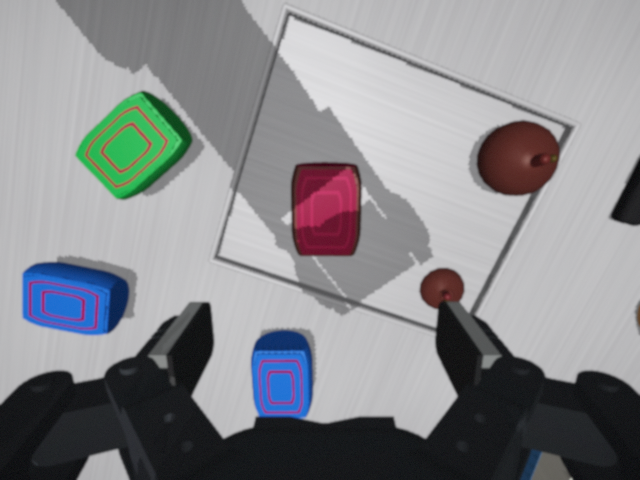

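Wrist view: the red beet is at (326,210), square to the jaws, and it agrees with the top-camera pose. Next I tilt 45° about the closing line.

send_rows([
  [[0,0,0,0,0.157,0,1],[0,0,0,0,0.157,0,1],[0,0,0,0,0.157,0,1],[0,0,0,0,0.157,0,1],[0,0,0,0,0.157,0,1],[-0.037,0,0.034,0,0,0,1],[-0.037,0,0.034,0,0,0,1],[0,0,0,0,0,0,1],[0,0,0,0,0,0,1]],
])

```text
time_s: 3.95
position: [0.5164, -0.226, 0.1578]
tool_rot: [[-0.216, 0.953, -0.212], [0.675, 0.303, 0.673], [0.705, 0.002, -0.709]]
ft_force: [0.0, -0.1, 0.8]
grip_width: 0.0852
gripper_force: 0.0
```

```bash
python3 - <<'E'
from h import *
delta(target(17.5,45),[.5152,-.2211,.035])
E
```

```text
t 3.95 q [-44.   43.1  63.8  21.4 112.9 -60.4] pos [ 0.5164 -0.226   0.1578] F [ 0.  -0.1  0.8] w 0.0852 g 0.0
tcp world diff [ 1.000e-04  9.000e-04 -1.185e-01] in tool now [-0.083   0.0001  0.0846] in tool target [-0.0832  0.0004  0.0844] rotvec [-0.0002  0.0025  0.003 ]
```

send_rows([
  [[-0.0166,0,0.0169,0,0,0,1],[-0.0166,0,0.0169,0,0,0,1],[-0.0166,0,0.0169,0,0,0,1],[-0.0166,0,0.0169,0,0,0,1],[-0.0083,0,0.0085,0,0,0,1],[-0.0083,0.0002,0.0085,0,0,0,1],[0,0,0,0,0,0,1],[0,0,0,0,0,0,1]],
], squeeze=30)

```text
time_s: 4.95
position: [0.516, -0.2248, 0.0381]
tool_rot: [[-0.214, 0.953, -0.213], [0.675, 0.302, 0.673], [0.706, 0.001, -0.708]]
ft_force: [-0.2, -0.6, -0.0]
grip_width: 0.0853
gripper_force: 0.0
```

```bash
python3 - <<'E'
from h import *
delta(target(17.5,45),[.5152,-.2211,.035])
E
```

```text
t 4.95 q [-43.9  51.2  68.6  20.1 100.7 -65.1] pos [ 0.516  -0.2248  0.0381] F [-0.2 -0.6 -0. ] w 0.0853 g 0.0
tcp world diff [ 0.0005 -0.0003  0.0012] in tool now [ 0.0005  0.0003 -0.0012] in tool target [ 0.0005  0.0003 -0.0012] rotvec [-0.0007  0.0013  0.0016]
```

send_rows([
  [[0.0005,0.0003,-0.0012,0,0,0,0.8],[0,0,0,0,0,0,0.7],[0,0,0,0,0,0,0.62],[0,0,0,0,0,0,0.56],[0,0,0,0,0,0,0.52],[0,0,0,0,0,0,0.48],[0,0,0,0,0,0,0.4],[0,0,0,0,0,0,0.2],[0,0,0,0,0,0,0.0],[0,0,0,0,0,0,-0.2]],
], squeeze=30)

```text
time_s: 6.2
position: [0.5162, -0.2251, 0.0387]
tool_rot: [[-0.214, 0.953, -0.213], [0.674, 0.302, 0.674], [0.707, 0.0, -0.708]]
ft_force: [-0.0, -2.1, 3.7]
grip_width: 0.0638
gripper_force: 32.8
```

send_rows([
  [[0,0,0,0,0,0,-0.2],[0.007,0,-0.007,0,0,0,-0.2],[0.014,0,-0.014,0,0,0,-0.2],[0.02,0,-0.02,0,0,0,-0.2],[0.025,0,-0.025,0,0,0,-0.2],[0.025,0,-0.025,0,0,0,-0.2],[0.025,0,-0.025,0,0,0,-0.2],[0,0,0,0,0,0,-0.2]],
], squeeze=45)

```text
time_s: 7.2
position: [0.5165, -0.2251, 0.2056]
tool_rot: [[-0.217, 0.953, -0.211], [0.677, 0.303, 0.671], [0.703, 0.003, -0.711]]
ft_force: [0.1, -0.9, -3.1]
grip_width: 0.0631
gripper_force: 50.2
```

```bash
python3 - <<'E'
from h import *
delta(target(-6,0),[.570,.285,.25])
d=shot('scene');save('s2.png',d['image'][120:400,120:600],1.5)
E
```

```text
t 7.2 q [-43.9  40.3  60.8  22.4 117.9 -58.1] pos [ 0.5165 -0.2251  0.2056] F [ 0.1 -0.9 -3.1] w 0.0631 g 50.15341753718104
tcp world diff [0.0535 0.5101 0.0504] in tool now [0.3692 0.2055 0.295 ] in tool target [ 5.129e-01 -1.000e-04 -5.040e-02] rotvec [-0.1579 -0.769   0.3921]
```

View pics/s2.png

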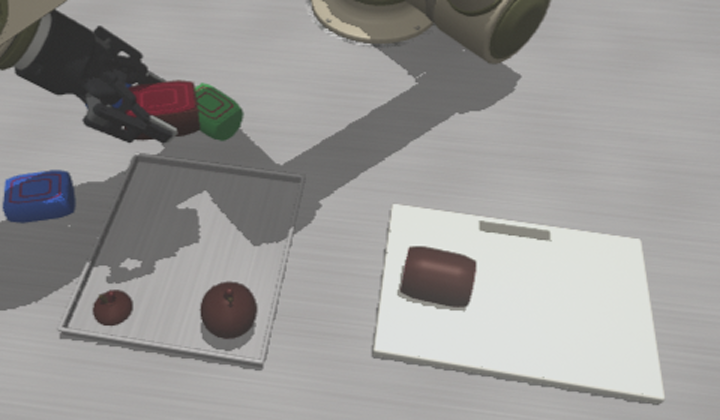

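The scene view shows the beet held level, clear of the tray, with the other items untouched. Next I untilt, yaw, and carry it over.

send_rows([
  [[0,0,0,0,-0.157,0,-0.2],[0,0,0,0,-0.157,0,-0.2],[0,0,0,0,-0.157,0,-0.2],[0,0,0,0,-0.157,0,-0.2],[0,0,0,0,-0.157,0,-0.2],[0,0,0,0,0,0.137,-0.2],[0,0,0,0,0,0.137,-0.2],[0,0,0,0,0,0.137,-0.2],[0.03,0,-0.01,0,0,0,-0.2],[0.045,0,-0.01,0,0,0,-0.2],[0.045,0,-0.01,0,0,0,-0.2],[0.045,0,-0.01,0,0,0,-0.2]],
])

```text
time_s: 8.75
position: [0.5325, -0.0592, 0.2414]
tool_rot: [[0.104, 0.995, -0.004], [0.995, -0.104, 0.001], [0.001, -0.004, -1.0]]
ft_force: [0.7, -0.2, -2.7]
grip_width: 0.0629
gripper_force: 50.1
```

send_rows([
  [[0.045,0,0,0,0,0,-0.2],[0.045,0,0,0,0,0,-0.2],[0.045,0,0,0,0,0,-0.2],[0.045,0,0,0,0,0,-0.2],[0.045,0,0,0,0,0,-0.2],[0.045,0,0,0,0,0,-0.2],[0.045,0,0,0,0,0,-0.2],[0.03,0,0,0,0,0,-0.2],[0,0,0,0,0,0,-0.2],[0,0,0,0,0,0,-0.2]],
])

```text
time_s: 10.0
position: [0.5687, 0.2817, 0.2414]
tool_rot: [[0.104, 0.995, -0.002], [0.995, -0.104, -0.001], [-0.001, -0.002, -1.0]]
ft_force: [-0.1, -0.9, -2.2]
grip_width: 0.0631
gripper_force: 50.1
```

```bash
python3 - <<'E'
from h import *
delta(target(-6,0),[.570,.285,.25])
delta(target(-6,-45),[.570,.285,.15])
# refined yaw of other beet with wrist view
w=np.load('top.npz')['w']
E
```

```text
t 10.0 q [15.7 31.1 61.  -0.  88.  21.7] pos [0.5687 0.2817 0.2414] F [-0.1 -0.9 -2.2] w 0.0631 g 50.08365251702486
tcp world diff [0.0013 0.0033 0.0146] in tool now [ 0.0034  0.0009 -0.0146] in tool target [ 0.0034  0.0009 -0.0146] rotvec [-0.0024  0.0013  0.0006]
t 10.0 q [15.7 31.1 61.  -0.  88.  21.7] pos [0.5687 0.2817 0.2414] F [-0.1 -0.9 -2.2] w 0.0631 g 50.08365251702486
tcp world diff [ 0.0017  0.0075 -0.0872] in tool now [0.0078 0.0011 0.0872] in tool target [0.0671 0.0009 0.0562] rotvec [-0.002  -0.7841  0.0015]
```

send_rows([
  [[0,0,0,0,-0.157,0,-0.2],[0,0,0,0,-0.157,0,-0.2],[0,0,0,0,-0.157,0,-0.2],[0,0,0,0,-0.157,0,-0.2],[0,0,0,0,-0.156,0,-0.2],[0.022,0,0.018,0,0,0,-0.2],[0.022,0,0.018,0,0,0,-0.2],[0.022,0,0.018,0,0,0,-0.2],[0,0,0,0,0,0,-0.2],[0,0,0,0,0,0,-0.2]],
])

```text
time_s: 11.25
position: [0.5705, 0.2903, 0.1591]
tool_rot: [[0.075, 0.995, -0.073], [0.705, -0.105, -0.702], [-0.706, 0.001, -0.709]]
ft_force: [-0.5, -0.3, -1.9]
grip_width: 0.0628
gripper_force: 50.2
```

```bash
python3 - <<'E'
from h import *
delta(target(-6,-45),[.570,.285,.061])
d=shot('scene');save('s3.png',d['image'][100:400,300:620],1.9)
E
```

```text
t 11.25 q [ 28.6  48.8  50.8 -37.2 106.   32.4] pos [0.5705 0.2903 0.1591] F [-0.5 -0.3 -1.9] w 0.0628 g 50.23593444763293
tcp world diff [-0.     -0.0011 -0.0939] in tool now [ 0.0655 -0.      0.0673] in tool target [0.0656 0.0001 0.0671] rotvec [ 0.0008 -0.0021 -0.0009]
```

View pics/s3.png

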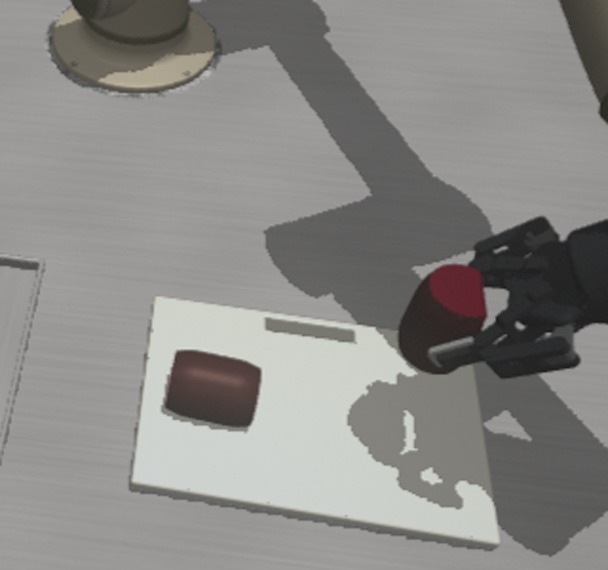

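The beet is upright in the jaws over the free half, with its flat facing the hand. Lowering now.

send_rows([
  [[0.0165,0,0.0168,0,0,0,-0.2],[0.0165,0,0.0168,0,0,0,-0.2],[0.0165,0,0.0168,0,0,0,-0.2],[0.008,0,0.0085,0,0,0,-0.2],[0.004,0,0.004,0,-0.002,0,-0.2],[0.002,0,0.002,0,0,0,-0.2],[0.001,0,0.001,0,0,0,-0.2],[0,0,0,0,0,0,-0.2],[0,0,0,0,0,0,-0.2]],
])

```text
time_s: 12.42
position: [0.57, 0.29, 0.066]
tool_rot: [[0.074, 0.995, -0.073], [0.703, -0.104, -0.704], [-0.707, 0.001, -0.707]]
ft_force: [0.6, 0.1, -2.0]
grip_width: 0.063
gripper_force: 50.2
```

```bash
python3 - <<'E'
from h import *
delta(target(-6,-45),[.570,.285,.055])
d=shot('scene');w=cloud(d);I=d['image'].astype(int)
m=(I[...,0]>I[...,1]*1.4)&(np.hypot(w[...,0]-.57,w[...,1]-.285)<.06)&(w[...,2]>.02)
p=w[m];print(len(p),np.percentile(p[:,2],[0,2,50,95,98,100]).round(4))
t=p[p[:,2]>np.percentile(p[:,2],97)-.006];A=np.c_[t[:,:2]-t[:,:2].mean(0),np.ones(len(t))];print(len(t),np.linalg.lstsq(A,t[:,2],rcond=None)[0],t.mean(0))
E
```

```text
t 12.425 q [ 28.6  54.2  55.2 -36.1  98.2  38.3] pos [0.57  0.29  0.066] F [ 0.6  0.1 -2. ] w 0.063 g 50.211192577479835
tcp world diff [ 0.0004 -0.0008 -0.0067] in tool now [0.0042 0.0005 0.0053] in tool target [0.0042 0.0005 0.0053] rotvec [0.0009 0.0003 0.0001]
581 [0.0744 0.0999 0.1023 0.1042 0.1048 0.1059]
579 [ 0.00206199 -0.00839813  0.10231707] [0.56933981 0.28147403 0.10231707]
```

send_rows([
  [[0.0018,0,0.0018,0,0,0,-0.2],[0.0016,0,0.0016,0,0,0,-0.2],[0.0006,0,0.0006,0,0,0,-0.2],[0.0003,0,0.0003,0,0,0,-0.2],[0.0003,0,0.0003,0,0,0,-0.2],[0,0,0,0,0,0,-0.2]],
])

```text
time_s: 13.22
position: [0.5699, 0.29, 0.0591]
tool_rot: [[0.073, 0.995, -0.073], [0.703, -0.104, -0.704], [-0.708, 0.0, -0.707]]
ft_force: [0.1, -0.3, -2.0]
grip_width: 0.0631
gripper_force: 50.2
```

send_rows([
  [[0.0003,0,0.0003,0,0,0,-0.2],[0.0003,0,0.0003,0,0,0,-0.2],[0,0,0,0,0,0,-0.2]],
])

```text
time_s: 13.6
position: [0.5699, 0.29, 0.0585]
tool_rot: [[0.074, 0.995, -0.073], [0.703, -0.104, -0.704], [-0.708, 0.0, -0.707]]
ft_force: [-0.2, 0.7, 0.0]
grip_width: 0.0627
gripper_force: 50.3
```

send_rows([
  [[0.0003,0,0.0003,0,0,0,-0.2],[0.0002,0,0.0002,0,0,0,-0.2],[0,0,0,0,0,0,-0.2]],
])

```text
time_s: 13.98
position: [0.5699, 0.29, 0.0584]
tool_rot: [[0.074, 0.995, -0.073], [0.702, -0.104, -0.704], [-0.708, 0.001, -0.706]]
ft_force: [-1.9, 0.7, 4.9]
grip_width: 0.0629
gripper_force: 50.8
```

send_rows([
  [[0,0,0,0,0,0,0.2],[0,0,0,0,0,0,0.4],[0,0,0,0,0,0,0.5],[0,0,0,0,0,0,0.6],[0,0,0,0,0,0,0.75],[0,0,0,0,0,0,1],[0,0,0,0,0,0,1],[0,0,0,0,0,0,1]],
], squeeze=20)

```text
time_s: 14.98
position: [0.5699, 0.29, 0.0575]
tool_rot: [[0.073, 0.995, -0.073], [0.703, -0.104, -0.704], [-0.707, 0.0, -0.707]]
ft_force: [-0.2, 0.9, 0.5]
grip_width: 0.0857
gripper_force: 0.0
```

```bash
cat > top.py <<'E'
from h import *
d=shot('scene');w=cloud(d);I=d['image'].astype(int)
m=(I[...,0]>I[...,1]*1.4)&(np.hypot(w[...,0]-.57,w[...,1]-.285)<.06)&(w[...,2]>.02)
p=w[m];t=p[abs(p[:,2]-np.percentile(p[:,2],90))<.005];A=np.c_[t[:,:2]-t[:,:2].mean(0),np.ones(len(t))];print(len(t),np.linalg.lstsq(A,t[:,2],rcond=None)[0],t.mean(0))
E
python3 - <<'E'
from top import *
delta(target(-6,-45),[.570,.285,.055])
E
```

```text
565 [-0.00020337 -0.00582352  0.0948715 ] [0.56948126 0.28155887 0.0948715 ]
t 15.025 q [ 28.6  54.8  55.4 -36.   97.6  38.8] pos [0.5699 0.29   0.0575] F [-0.2  0.5 -0.2] w 0.0855 g 0.0
tcp world diff [ 0.0005 -0.0008  0.0017] in tool now [-0.0017  0.0006 -0.0007] in tool target [-0.0017  0.0006 -0.0007] rotvec [0.0005 0.0006 0.0005]
```

It stands steady (top at 0.095, level). I back out along the tool axis, then go upright above it and measure.

send_rows([
  [[0,0,-0.01,0,0,0,1],[0,0,-0.03,0,0,0,1],[0,0,-0.04,0,0,0,1],[0,0,-0.04,0,0,0,1],[-0.04,0,-0.04,0,0,0,1],[-0.04,0,-0.04,0,0,0,1],[0,0,0,0,0.157,0,1],[0,0,0,0,0.157,0,1],[0,0,0,0,0.157,0,1],[0,0,0,0,0.157,0,1],[0,0,0,0,0.157,0,1],[0,0,0,0,0,0,1]],
])

```text
time_s: 16.52
position: [0.5788, 0.3731, 0.2571]
tool_rot: [[0.105, 0.994, 0.001], [0.994, -0.105, -0.002], [-0.002, 0.001, -1.0]]
ft_force: [0.3, 0.3, -0.4]
grip_width: 0.0854
gripper_force: 0.0
```

```bash
python3 - <<'E'
from h import *
delta(target(-6,45),[.570,.285,.20])
for n in ('wrist','top','scene'):
    d=shot(n);w=cloud(d);I=d['image'].astype(int)
    if n=='wrist': save('w4.png',d['image'])
    m=(np.hypot(w[...,0]-.57,w[...,1]-.285)<.06)&(abs(w[...,2]-.095)<.006)&(I.max(-1)<140)
    p=w[m]
    if len(p)<20: print(n,len(p));continue
    r=cv2.minAreaRect((p[:,:2]*1000).astype(np.float32));print(n,len(p),r,p.mean(0))
    # other beet yaw
    m=(np.hypot(w[...,0]-.58,w[...,1]-.112)<.07)&(w[...,2]>.03)&(w[...,2]<.07)
    p=w[m]
    if len(p)>50: print(' other',len(p),cv2.minAreaRect((p[:,:2]*1000).astype(np.float32)))
E
```

```text
t 16.525 q [23.  36.6 48.4 -0.1 95.  29.1] pos [0.5788 0.3731 0.2571] F [ 0.3  0.3 -0.4] w 0.0854 g 0.0
tcp world diff [-0.0093 -0.0924 -0.0528] in tool now [-0.0927  0.0005  0.053 ] in tool target [-0.103   0.0004 -0.0283] rotvec [ 1.50e-03  7.87e-01 -3.00e-04]
wrist 2893 ((568.8988037109375, 281.7451477050781), (44.22840118408203, 58.875091552734375), 84.73895263671875) [0.56930157 0.28530399 0.09475026]
 other 766 ((581.53076171875, 146.7368621826172), (63.493629455566406, 21.475807189941406), 4.7381157875061035)
top 661 ((567.9025268554688, 280.943359375), (47.446346282958984, 59.37409973144531), 85.49147033691406) [0.56829816 0.28151559 0.09448676]
 other 1343 ((579.9752807617188, 112.31875610351562), (81.48870849609375, 62.75013732910156), 83.83633422851562)
scene 682 ((569.5236206054688, 279.87371826171875), (45.83875274658203, 56.085025787353516), 81.38145446777344) [0.5718532  0.28065211 0.09438075]
 other 1495 ((583.9417724609375, 110.91390991210938), (80.80865478515625, 59.032859802246094), 83.0816421508789)
```

View pics/w4.png

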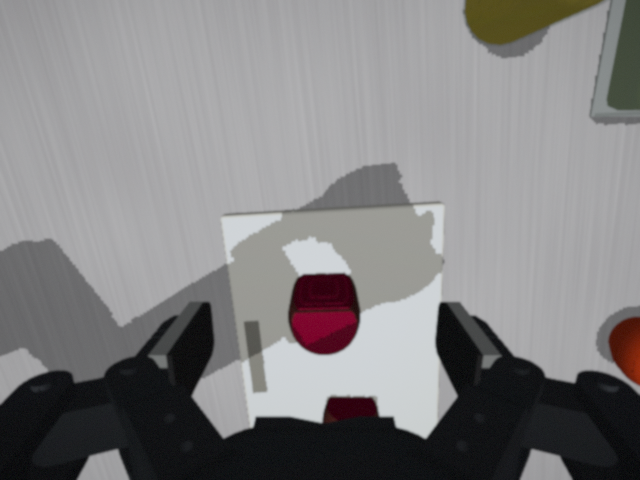

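Wrist view: the standing beet is at (324,315), its flat square to the jaws (yaw about -5.5°), and the other beet is at (350,408) with lengthwise azimuth about 83.8°. I'll come in from the right at +45°, gripping nearer the fingertips so they clear the board when it is laid down.

send_rows([
  [[-0.044,0,0,0,0,0,1],[-0.044,0,0,0,0,0,1],[-0.044,0,0,0,0,0,1],[-0.044,0,0,0,0,0,1],[0,0,0,0,0.157,0,1],[0,0,0,0,0.157,0,1],[0,0,0,0,0.157,0,1],[0,0,0,0,0.157,0,1],[0,0,0,0,0.157,0,1],[0,0,0,0,0,0,1],[0,0,0,0,0,0,1]],
])

```text
time_s: 18.05
position: [0.5607, 0.2001, 0.2557]
tool_rot: [[0.072, 0.995, 0.072], [0.707, -0.102, 0.7], [0.704, 0.0, -0.71]]
ft_force: [0.1, -0.1, 0.6]
grip_width: 0.0856
gripper_force: 0.0
```

send_rows([
  [[-0.027,0,0.027,0,0,0,1],[-0.027,0,0.027,0,0,0,1],[-0.026,0,0.026,0,0,0,1],[0,0,0,0,0,0,1],[0,0,0,0,0,0,1]],
])

```text
time_s: 18.68
position: [0.5611, 0.1998, 0.1441]
tool_rot: [[0.071, 0.995, 0.074], [0.705, -0.102, 0.702], [0.706, 0.003, -0.709]]
ft_force: [-0.6, 0.3, 1.0]
grip_width: 0.0854
gripper_force: 0.0
```

```bash
python3 - <<'E'
from h import *
delta(target(-6,45),[.5688,.2792,.0621])
E
```

```text
t 18.675 q [ -8.6  32.6  89.4  48.8  69.6 -25.6] pos [0.5611 0.1998 0.1441] F [-0.6  0.3  1. ] w 0.0854 g 0.0
tcp world diff [ 0.0073  0.0751 -0.0778] in tool now [-0.0014 -0.0006  0.1084] in tool target [-0.0016 -0.0006  0.1084] rotvec [0.0003 0.0021 0.0034]
```

send_rows([
  [[-0.0015,-0.0006,0.025,0,0.002,0.003,1],[0,0,0.025,0,0,0,1],[0,0,0.025,0,0,0,1],[0,0,0.02,0,0,0,1],[0,0,0.0125,0,0,0,1],[0,0,0,0,0,0,1],[0,0,0,0,0,0,1]],
])

```text
time_s: 19.55
position: [0.568, 0.2736, 0.066]
tool_rot: [[0.076, 0.994, 0.074], [0.702, -0.106, 0.704], [0.708, -0.001, -0.707]]
ft_force: [0.0, -0.0, -0.3]
grip_width: 0.0853
gripper_force: 0.0
```

```bash
python3 - <<'E'
from h import *
delta(target(-6,45),[.5688,.2792,.0621])
E
```

```text
t 19.55 q [ -0.8  40.7  90.   55.   59.3 -28.6] pos [0.568  0.2736 0.066 ] F [ 0.  -0.  -0.3] w 0.0853 g 0.0
tcp world diff [0.0004 0.0014 0.0003] in tool now [0.0012 0.0002 0.0008] in tool target [0.0012 0.0002 0.0008] rotvec [ 0.0004 -0.0008 -0.0021]
```

Aligned within about 1 mm. Closing gently.

send_rows([
  [[0.001,0.0002,0.0008,0,0,-0.002,0.8],[0,0,0,0,0,0,0.7],[0,0,0,0,0,0,0.62],[0,0,0,0,0,0,0.56],[0,0,0,0,0,0,0.52],[0,0,0,0,0,0,0.48],[0,0,0,0,0,0,0.4],[0,0,0,0,0,0,0.2],[0,0,0,0,0,0,0],[0,0,0,0,0,0,-0.2]],
], squeeze=30)

```text
time_s: 20.8
position: [0.5681, 0.2751, 0.0659]
tool_rot: [[0.074, 0.995, 0.074], [0.703, -0.105, 0.704], [0.708, -0.0, -0.707]]
ft_force: [-1.8, -3.7, 5.5]
grip_width: 0.0631
gripper_force: 32.4
```

send_rows([
  [[0,0,0,0,0,0,-0.2],[0.007,0,-0.007,0,0,0,-0.2],[0.014,0,-0.014,0,0,0,-0.2],[0.02,0,-0.02,0,0,0,-0.2],[0.02,0,-0.02,0,0,0,-0.2],[0.02,0,-0.02,0,0,0,-0.2],[0,0,0,0,0,0,-0.2]],
], squeeze=55)

```text
time_s: 21.68
position: [0.5683, 0.2752, 0.1817]
tool_rot: [[0.072, 0.995, 0.076], [0.703, -0.104, 0.703], [0.707, 0.003, -0.707]]
ft_force: [0.3, 0.5, -2.5]
grip_width: 0.0623
gripper_force: 61.6
```

```bash
python3 - <<'E'
from h import *
delta(target(-6.1,0),[.5695,.285,.20])
d=shot('scene');save('s5.png',d['image'][100:400,300:620],1.9)
E
```

```text
t 21.675 q [ -0.6  31.1  84.4  49.2  68.5 -15.4] pos [0.5683 0.2752 0.1817] F [ 0.3  0.5 -2.5] w 0.0623 g 61.58941749169402
tcp world diff [0.0012 0.0098 0.0243] in tool now [ 0.0241  0.0002 -0.0102] in tool target [ 0.0098  0.0001 -0.0243] rotvec [ 0.0018 -0.7859  0.0031]
```

View pics/s5.png

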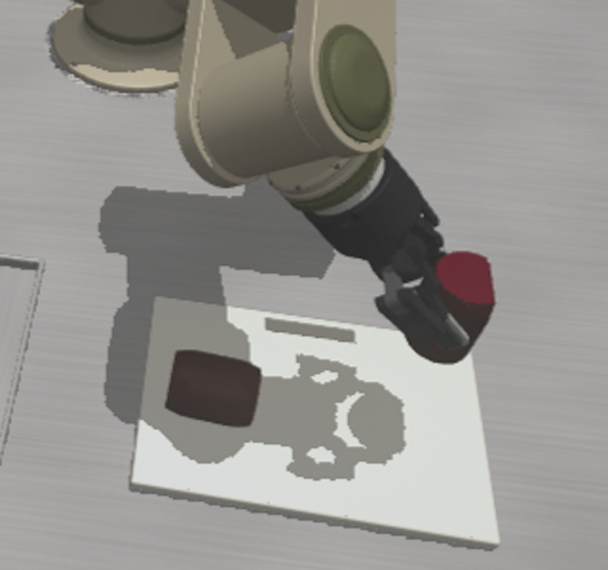

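The beet is held upright from the right and the other beet hasn't moved. Second quarter turn.

send_rows([
  [[0,0,0,0,-0.157,0,-0.2],[0,0,0,0,-0.157,0,-0.2],[0,0,0,0,-0.157,0,-0.2],[0,0,0,0,-0.157,0,-0.2],[0,0,0,0,-0.157,0,-0.2],[0,0,0,0,-0.157,0,-0.2],[0,0,0,0,-0.157,0,-0.2],[0,0,0,0,-0.157,0,-0.2],[0,0,0,0,-0.157,0,-0.2],[0,0,0,0,-0.157,0,-0.2],[0,0,0,0,0,0,-0.2],[0,0,0,0,0,0,-0.2]],
])

```text
time_s: 23.22
position: [0.5681, 0.2749, 0.1795]
tool_rot: [[0.073, 0.995, -0.075], [0.706, -0.104, -0.7], [-0.704, -0.002, -0.71]]
ft_force: [0.7, 0.2, -1.3]
grip_width: 0.0623
gripper_force: 61.5
```

```bash
cat > lie.py <<'E'
from h import *
def lie():
    # axis point is 10 mm ahead of grasp point; final axis at (.5695,.285,.031)
    Rt=target(-6.2,-45);delta(Rt,np.array([.5695,.285,.031])-.010*Rt[:,2])
    for n in ('top','scene'):
        d=shot(n);w=cloud(d);I=d['image'].astype(int)
        m=(np.hypot(w[...,0]-.57,w[...,1]-.275)<.07)&(w[...,2]>.03)&(I[...,0]>I[...,1]*1.3)&(w[...,1]<.36)
        p=w[m];print(n,len(p),np.percentile(p[:,2],[2,50,90,98]).round(4),cv2.minAreaRect((p[:,:2]*1000).astype(np.float32)) if len(p)>20 else '')
E
python3 -c "from lie import *;lie()"
```

```text
t 23.225 q [ 27.5  46.6  52.1 -37.6 106.2  30.8] pos [0.5681 0.2749 0.1795] F [ 0.7  0.2 -1.3] w 0.0623 g 61.514655941319866
tcp world diff [ 0.0026  0.0214 -0.1372] in tool now [0.1119 0.0007 0.0822] in tool target [0.1122 0.0003 0.0818] rotvec [ 0.0012 -0.004   0.004 ]
top 1808 [0.1669 0.1943 0.1997 0.2579] ((560.9696655273438, 285.12921142578125), (126.29345703125, 97.2569580078125), 65.48219299316406)
scene 1302 [0.1815 0.1958 0.1995 0.2008] ((572.0598754882812, 259.5068664550781), (78.9055404663086, 51.29798889160156), 78.07990264892578)
```

send_rows([
  [[0.021,0.0003,0.015,0.001,-0.004,0.004,-0.2],[0.021,0,0.015,0,0,0,-0.2],[0.021,0,0.015,0,0,0,-0.2],[0.021,0,0.015,0,0,0,-0.2],[0.014,0,0.01,0,0,0,-0.2],[0.007,0,0.005,0,0,0,-0.2],[0,0,0,0,0,0,-0.2],[0,0,0,0,0,0,-0.2]],
])

```text
time_s: 24.32
position: [0.5711, 0.296, 0.0538]
tool_rot: [[0.078, 0.994, -0.075], [0.702, -0.108, -0.704], [-0.708, 0.003, -0.706]]
ft_force: [-0.3, -0.1, -2.6]
grip_width: 0.0623
gripper_force: 61.5
```

```bash
python3 - <<'E'
from lie import *
lie()
d=shot('scene');w=cloud(d);I=d['image'].astype(int);save('s6.png',d['image'][200:400,380:600],2.7)
# ridge slope along length & across
m=(np.hypot(w[...,0]-.57,w[...,1]-.275)<.05)&(w[...,2]>.05)&(w[...,2]<.09)&(I[...,0]>I[...,1]*1.3)
p=w[m];e=np.array([.105,.9945]);y=np.array([.9945,-.105]);s=(p[:,:2]-[.5695,.285])@e;t=(p[:,:2]-[.5695,.285])@y
for a in range(-45,45,10):
    k=(s*1000>a)&(s*1000<a+10)
    if k.sum()>5: print(a,k.sum(),np.percentile(p[k,2],95).round(4),t[k].min().round(4),t[k].max().round(4))
E
```

```text
t 24.325 q [ 28.9  55.5  54.4 -35.9  98.1  39.2] pos [0.5711 0.296  0.0538] F [-0.3 -0.1 -2.6] w 0.0623 g 61.485673920621245
tcp world diff [-0.0003  0.0003 -0.0115] in tool now [ 0.0083 -0.0004  0.0079] in tool target [ 0.0083 -0.0004  0.008 ] rotvec [ 0.002   0.0018 -0.0021]
top 1170 [0.053  0.0689 0.0735 0.0755] ((568.7847900390625, 283.6057434082031), (81.42778778076172, 58.332313537597656), 78.7302474975586)
scene 833 [0.063  0.0708 0.0735 0.0745] ((572.9551391601562, 282.1102294921875), (77.77289581298828, 44.01520538330078), 88.0823974609375)
-45 46 0.0713 -0.0137 0.0149
-35 88 0.0735 -0.0159 0.0169
-25 114 0.0744 -0.0164 0.022
-15 112 0.0741 -0.0173 0.0239
-5 127 0.0741 -0.0172 0.024
5 136 0.0738 -0.0183 0.0257
15 125 0.0741 -0.022 0.024
25 83 0.0731 -0.0124 0.0191
35 8 0.07 -0.0077 0.01
```

View pics/s6.png

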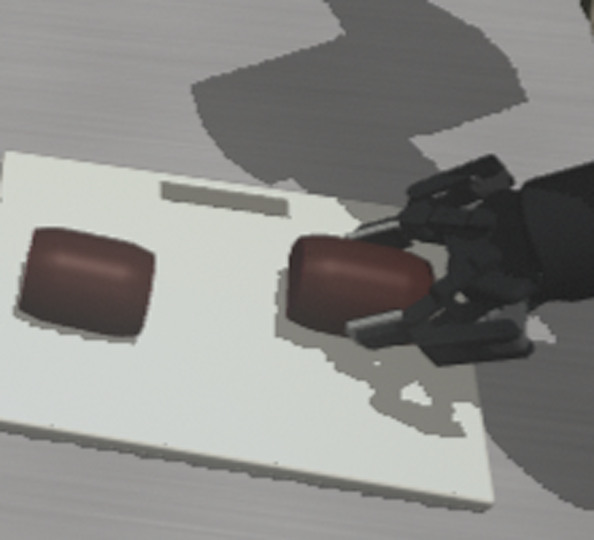

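The beet is level, round back up, parallel to its neighbour and about 11 mm above the board. Lowering gently.

send_rows([
  [[0.003,-0.0003,0.003,0.002,0.0018,-0.002,-0.2],[0.002,0,0.002,0,0,0,-0.2],[0.001,0,0.001,0,0,0,-0.2],[0.0005,0,0.0005,0,0,0,-0.2],[0,0,0,0,0,0,-0.2]],
])

```text
time_s: 25.1
position: [0.5704, 0.2959, 0.0438]
tool_rot: [[0.075, 0.994, -0.078], [0.702, -0.108, -0.704], [-0.708, -0.001, -0.706]]
ft_force: [0.1, -0.5, -1.0]
grip_width: 0.0622
gripper_force: 61.6
```

send_rows([
  [[0.0004,0,0.0004,0,0,0,-0.2],[0.0003,0,0.0003,0,0,0,-0.2],[0,0,0,0,0,0,-0.2]],
])

```text
time_s: 25.48
position: [0.5704, 0.2959, 0.0436]
tool_rot: [[0.076, 0.994, -0.077], [0.702, -0.108, -0.704], [-0.708, -0.001, -0.706]]
ft_force: [-2.8, -0.1, 5.1]
grip_width: 0.0623
gripper_force: 62.2
```

```bash
cat >> lie.py <<'E'
def ridge():
    d=shot('scene');w=cloud(d);I=d['image'].astype(int)
    for c in ([.5695,.285],[.580,.112]):
        c=np.array(c);m=(np.hypot(w[...,0]-c[0],w[...,1]-c[1])<.05)&(w[...,2]>.04)&(w[...,2]<.09)&(I[...,0]>I[...,1]*1.3)
        p=w[m];e=np.array([.105,.9945]);s=(p[:,:2]-c)@e
        print([(a,np.percentile(p[(s*1000>a)&(s*1000<a+10),2],95).round(4)) for a in range(-35,35,10) if ((s*1000>a)&(s*1000<a+10)).sum()>5])
    s=telemetry.observe();print(s['ft_force'],s['wrist_torque'])
E
python3 -c "
from lie import *
ridge()"
```

```text
[(-35, np.float64(0.0631)), (-25, np.float64(0.0642)), (-15, np.float64(0.0645)), (-5, np.float64(0.064)), (5, np.float64(0.064)), (15, np.float64(0.0639)), (25, np.float64(0.063))]
[(-35, np.float64(0.0628))]
[-3.34883684 -0.71503004  5.23880911] [-0.31892427  0.24517827 -0.31318805]
```

send_rows([
  [[0.0003,0,0.0003,0,0,0,-0.2],[0,0,0,0,0,0,-0.2]],
])

```text
time_s: 25.78
position: [0.5704, 0.2959, 0.0436]
tool_rot: [[0.076, 0.994, -0.077], [0.702, -0.109, -0.704], [-0.708, -0.0, -0.706]]
ft_force: [-3.5, 0.1, 7.8]
grip_width: 0.062
gripper_force: 62.4
```

```bash
python3 -c "
from lie import *
ridge();lie()"
```

```text
[(-35, np.float64(0.0638)), (-25, np.float64(0.0639)), (-15, np.float64(0.0644)), (-5, np.float64(0.064)), (5, np.float64(0.0639)), (15, np.float64(0.0635)), (25, np.float64(0.0631))]
[(-35, np.float64(0.063)), (-25, np.float64(0.064)), (-15, np.float64(0.0645))]
[-4.09821806 -0.02469915  7.2064265 ] [-0.47507436  0.23286161 -0.38038854]
t 25.825 q [ 28.9  56.2  54.7 -35.7  97.4  39.6] pos [0.5704 0.2959 0.0436] F [-4.1 -0.   7.2] w 0.0624 g 62.3743226445244
tcp world diff [ 0.0003  0.0004 -0.0013] in tool now [0.0012 0.0003 0.0006] in tool target [0.0012 0.0003 0.0006] rotvec [-0.0006  0.0017 -0.0003]
top 1129 [0.043  0.059  0.0634 0.065 ] ((568.78515625, 293.8699645996094), (100.50543212890625, 55.866207122802734), 80.7284927368164)
scene 729 [0.0533 0.061  0.0635 0.0646] ((570.6433715820312, 282.1856689453125), (76.14246368408203, 44.87751388549805), 83.1444091796875)
```

The ridge height matches the resting beet (0.064), so it's down. Releasing softly.

send_rows([
  [[0,0,0,0,0,0,0.2],[0,0,0,0,0,0,0.4],[0,0,0,0,0,0,0.48],[0,0,0,0,0,0,0.52],[0,0,0,0,0,0,0.6],[0,0,0,0,0,0,0.75],[0,0,0,0,0,0,1],[0,0,0,0,0,0,1],[0,0,0,0,0,0,1]],
], squeeze=20)

```text
time_s: 27.05
position: [0.5704, 0.2959, 0.0422]
tool_rot: [[0.075, 0.994, -0.077], [0.703, -0.108, -0.703], [-0.708, -0.001, -0.707]]
ft_force: [0.7, 0.1, 0.4]
grip_width: 0.0853
gripper_force: 0.0
```

send_rows([
  [[0,0,-0.005,0,0,0,1],[0,0,-0.015,0,0,0,1],[0,0,-0.03,0,0,0,1],[0,0,-0.04,0,0,0,1],[0,0,-0.04,0,0,0,1],[-0.03,0,-0.04,0,0,0,1],[-0.03,0,-0.04,0,0,0,1],[0,0,0,0,0,0,1],[0,0,0,0,0,0,1]],
])

```text
time_s: 28.18
position: [0.5818, 0.4018, 0.2326]
tool_rot: [[0.074, 0.994, -0.078], [0.702, -0.108, -0.704], [-0.708, -0.002, -0.706]]
ft_force: [-0.5, -0.1, -0.8]
grip_width: 0.0853
gripper_force: 0.0
```

```bash
python3 - <<'E'
from lie import *
ridge()
d=shot('top');w=cloud(d);I=d['image'];save('t7.png',I[130:300,70:440],2.1)
for c in ([.5695,.285],[.580,.112]):
    m=(np.hypot(w[...,0]-c[0],w[...,1]-c[1])<.07)&(w[...,2]>.025)&(w[...,2]<.08)
    p=w[m];print(len(p),np.percentile(p[:,2],[50,90,98]).round(4),cv2.minAreaRect((p[:,:2]*1000).astype(np.float32)))
    l,v=np.linalg.eigh(np.cov(p[:,:2].T));print('pca az',np.degrees(np.arctan2(v[1,1],v[0,1]))%180)
s=telemetry.observe();print(s['time_s'],s['position'],s['ft_force'])
E
```

```text
[(-35, np.float64(0.0627)), (-25, np.float64(0.0647)), (-15, np.float64(0.0642)), (-5, np.float64(0.0633)), (5, np.float64(0.0639)), (15, np.float64(0.0636)), (25, np.float64(0.0628))]
[(-25, np.float64(0.0639)), (-15, np.float64(0.0649))]
[ 1.55241129 -0.75542219 -0.48191704] [ 0.32168931 -0.06614143 -0.02909595]
1437 [0.0564 0.0624 0.0641] ((568.6778564453125, 286.01031494140625), (82.55400848388672, 63.165348052978516), 83.00206756591797)
pca az 86.6606770011583
1364 [0.057  0.0624 0.0642] ((580.4909057617188, 112.2591781616211), (81.89484405517578, 63.988346099853516), 83.10543060302734)
pca az 85.45180963970375
28.275 [0.58190444 0.40146511 0.23165507] [ 0.99757855 -0.67838303  0.83895863]
```

View pics/t7.png

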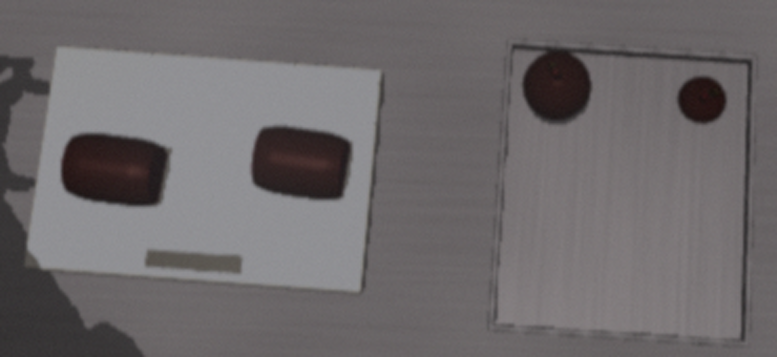

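The moved beet (crop 114,170) lies flat-down, round back up, on the free half. It is parallel to the other beet (crop 301,162) to within about 1°, and nothing else was disturbed.

```bash
python3 -c "
from rig import env
print(env.close_job())"
```

```text
the job is handed in; nothing more can be done
None
```

The beet now lies cut flat down on the free half of the board, parallel to the other beetroot to within about 1°; nothing else was disturbed, and I handed the job in at about 28 s.

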